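# Find the hidden catch of the toy showcase

### The arm

A 6-joint arm with a two-finger parallel gripper is mounted at the origin on the work surface. World frame = base frame: x ahead of the robot, y to its left, z up, the work surface at z = 0. Lengths are in m, angles in rad, forces in N, time in s.
With the tool pointing down it reaches from about 0.275 to 0.825 m from the base axis. Payload 4.9 kg.
Tool frame: the origin (TCP) lies at the very end of the fingers, on their centre line; the grasp point (between the pads) lies 19 mm behind it; z points along the fingers, y is the line along which they close (so a half turn about z gives the same grasp; the last joint's range is limited). The gripper opens to 85 mm and grips with 20 to 120 N. Pads are 22 mm wide; open, the fingers measure 114 mm over their backs; the gripper's body (76 mm by 85 mm) begins 54 mm behind the grasp point. The pads swing forward as they close: fully open they stand 13 mm farther back than shut.
Start: joints at [-1.282, 0.326, -0.193, 1.052, 0, 1.437], TCP at [0.226, -0.502, 0.231] pointing down, gripper open.
Joint ranges: [-2.65, 2.65], [-0.97, 1.79], [-1.3, 1.35], [-1.93, 2.1], [-1.47, 1.37], [-3.14, 3.14]. Speed limits (rad/s): [2.57, 2.57, 3.14, 3.14, 3.14, 3.14].

### API

Orientations are given as a rotation vector (axis times angle).
In Python, from plant import r gives the robot as it stands. The module is installed in compiled form; this text tells all that it offers.
- The arm moves only by the tool apply_moves, never from a script. Its argument "commands" is a list of rows, each a list of 7 numbers: the shift along the world's x, y, z in mm, then the turn, a rotation vector about the world's x, y, z in rad, then the gripper command: -1 is fully open, 1 is shut, values between are in proportion. In form: [[tx, ty, tz, ax, ay, az, claw], ...]. A call has 1 to 20 rows; each row is the pose to reach, as a shift and turn from the pose commanded when the call began; what a row does not reach only later rows make up. A row lasts 1/10 s, in which the tool goes at most 50 mm and 8.59 degrees, less where a joint would pass 70% of its speed; a pose out of reach is approached as far as the arm can. A call with a gripper value outside its range is refused whole. The fingers move at their own pace and stop on an object; "squeeze" is the grip in N (left out, the last holds). Time passes only in rows, so rows that repeat a pose let the fingers close. It gives the time, the measured TCP pose, the force, the opening and the grip force at its end, in the units of the state.
- r.read_state(): the state, without advancing time (a new reading comes with each control period).
- r.get_image(name): name is "scene" or "top" or "wrist"; returns the picture (384x512x3 uint8, red, green, blue); there is no depth.
- r.camera_model(name): a dict with "camera_matrix" (3x3 intrinsics, pixels), "rvec" (rotation vector, rad) and "tvec" (3), from world to camera coordinates, as OpenCV has them. Camera axes: x right, y down, z forward; pixel columns grow to the right and rows downward; lengths in m; the calibration is good to about 2 mm. The wrist camera is an equidistant fisheye: a pixel r from the principal point sees the ray r / f radians off the axis. A picture is of the moment at which its call begins: read the wrist's pose just before it. camera_model takes no time and is no camera call; for the wrist camera it gives the pose at the moment of the call.
- r.close_job(): hands the job in; it is judged then, once.
The state is a dict: "t": time; "joint_positions": joint angles; "qd": joint speeds; "tau": joint torques, N m; "ee_pos": TCP position; "ee_rot": TCP orientation; "wrist_force": force on the tool from outside, world axes, zero at the start; "ft_torque": the same for the moment, N m; "grip_width": opening from 0.0 (shut) to 1.0 (fully open); "grip_force": force on a finger pad.
Only numpy, scipy, OpenCV 4.12 (cv2) and the standard library are available. Lean on these libraries where they do the work, as an engineer would, in place of code of your own. Each camera call takes 0.05 s, during which the arm holds its last target. There are 200 camera calls.

### The job

Open the wooden counter showcase: somewhere along the sunken strip in front of its glass lid there is a round release button of the same wood, hidden just below flush. Feel along the strip with slow, light touches of a fingertip until you find it, press it right in so that the lid springs open by itself, then take your hand clear of everything. Keep your hand off the lid, and do not knock, move or lift any of the toys.

Things in the scene. Friction and masses are not known exactly. Their poses are not given: they have to be found in the camera images.
- case: the fixed wooden showcase, 320 mm deep (x) by 500 mm wide (y) by 85 mm high; origin at the centre of its underside, z up, front (-x) towards the robot. The front 110 mm of its top is a wooden apron, 85 mm above the counter; behind it lies the wood-framed glass lid, flush with the apron, its front edge 57 mm behind the strip's centre line. Rattles lie under the glass
- strip_mid (a point): middle of the sunken strip in the apron, on its face: at (-105, 0, 83) mm in the case, axes as the case. The strip is a flat rigid panel, 74 mm along the case's x by 220 mm along its y, 2 mm below the apron. The hidden button has its centre on the line through this point along the case's y, anywhere up to 70 mm to either side; where differs from case to case and is not told
- catch (a joint): travel of the hidden button, m: 0 untouched, 0.006 fully in (down). It is a round wooden disc 52 mm across in a 56 mm hole, its face 1.5 mm below the strip's face; the fingertip must fit inside the hole to press it, elsewhere the strip does not yield. Sprung: 2 N to start, 5.5 N fully in; it frees the lid at about 0.004 and comes back up by itself when let go
- lid (a joint): angle of the glass lid, rad: 0 shut and latched, 1.15 fully open. Hinged along its back (+x) edge, 205 mm deep; sprung hinges raise it by themselves in about 1 to 2 s once the button has released it, its front edge swinging up and away from the strip, and keep it up
- lid_front (a point): middle of the lid's front edge, on its upper face
- doll_l_mid (a point): centre of a loose wooden doll, 92 mm tall and 41 mm across, standing on the left (+y) end of the apron beside the strip
- doll_r_mid (a point): centre of a loose wooden doll, 76 mm tall and 34 mm across, standing on the right (-y) end of the apron beside the strip
- rattle_mid (a point): middle of a loose wooden ring rattle, 155 mm long, 72 mm across the ring, 38 mm high, lying on the counter to the left of the case
- pail_mid (a point): centre of a loose open tin pail, 110 mm tall and 104 mm across the rim, on the counter to the left of the case
- bell_mid (a point): centre of a loose wooden toy bell, 56 mm tall and 68 mm across, on the counter to the right of the case
- rabbit_mid (a point): centre of a loose wooden rabbit on wheels, 70 mm long and 110 mm tall, on the counter to the right of the case

How it is judged:
On the way:
1. a fingertip presses the hidden button in (value of joint catch above 0.003 m and contact force between the fingers and anything else above 0.5 N), for 0.02 s.
At the end, for the whole second after the job is handed in: the lid stands open (over 1.0 of its 1.15 rad) and at rest, the button is let go and back up (within 1.5 mm), and each of the six toys round the work is within 15 mm of where it stood (value of joint lid above 1 rad and velocity of joint lid between -0.05 and 0.05 rad/s and value of joint catch below 0.0015 m and distance of each of doll_l_mid, doll_r_mid, rattle_mid, pail_mid, bell_mid, rabbit_mid from where it was at the start of the episode below 0.015 m); the robot touches nothing.
It fails at once if the fingers press on anything with more than 100 N (contact force between the fingers and anything else above 100 N).
It fails at once if the arm or hand touches the lid with more than 2 N (contact force between the arm and lid above 2 N).
It fails at once if the fingers touch the lid with more than 2 N (contact force between the fingers and lid above 2 N).
It fails at once if one of the six toys is knocked, moved or lifted by more than 15 mm (distance of any of doll_l_mid, doll_r_mid, rattle_mid, pail_mid, bell_mid, rabbit_mid from where it was at the start of the episode above 0.015 m).
It also fails if it takes over 58 s, if anything falls off the work surface, if the arm or the gripper's body presses on something with over 40 N, if the wrist force passes 120 N, or if a joint passes its speed limit or range.

## Working session

There is one attempt and no reset: what is moved stays moved. The work goes in short steps, Python scripts to look and compute and a tool call to move; the robot and the scene stay as the last step left them, time stands still between calls to the robot, and variables do not carry over. Pictures are saved under pics/ and viewed, at most 10 in all, crops included, and the job is handed in when it is done.

Besides the shell and the picture viewer there is one more tool, called after "Call:" as name([rows], argument=value, ...), one row to a line, values as JSON. apply_moves: Moves the arm, as the interface text tells. Its arguments: {"type":"object","properties":{"commands":{"type":"array","items":{"type":"array","items":{"type":"number"}}},"squeeze":{"type":"number"}},"required":["commands"]}

```bash
mkdir -p pics; python3 - <<'E'
from plant import r
import cv2
for n in("top","scene"):
    im=r.get_image(n); cv2.imwrite(f"pics/{n}0.png",im[:,:,::-1]); m=r.camera_model(n); print(n,m)
s=r.read_state();print(s["t"],s["ee_pos"],s["ee_rot"],s["wrist_force"],s["grip_width"])
E
```

```text
top {'camera_matrix': array([[419.64586861,   0.        , 249.83226401],
       [  0.        , 419.64586861, 197.04976869],
       [  0.        ,   0.        ,   1.        ]]), 'rvec': array([ 2.20016687, -2.20412761,  0.08501503]), 'tvec': array([-0.00824069,  0.57205046,  1.50449223])}
scene {'camera_matrix': array([[487.16666125,   0.        , 264.49176538],
       [  0.        , 487.16666125, 194.40852033],
       [  0.        ,   0.        ,   1.        ]]), 'rvec': array([ 2.06854845,  0.96225391, -0.44947145]), 'tvec': array([-0.40301076, -0.19123372,  2.05757073])}
0.1 [ 0.22552253 -0.501063    0.23057341] [-3.07013939e+00 -6.58795836e-01  1.64662101e-04] [ 0.12789857 -0.05223721  0.22257037] 1.000054293439129
```

View pics/top0.png

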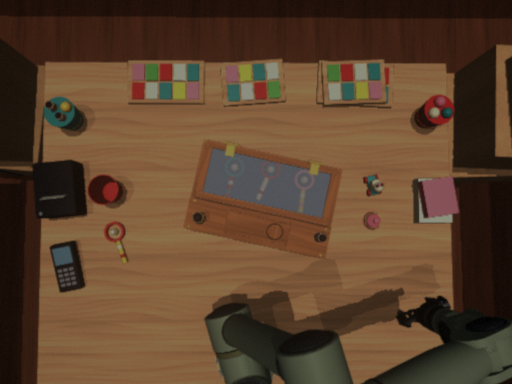

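View pics/scene0.png

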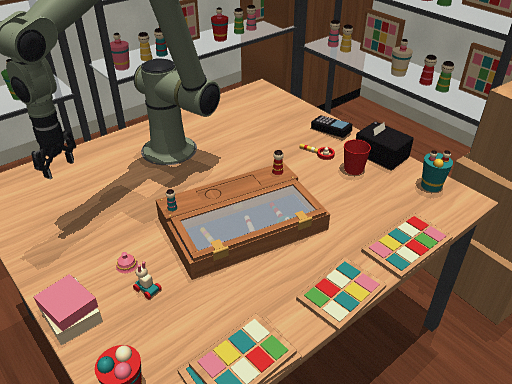

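The top view shows the case, turned, with corners near (207,142), (340,167), (323,255) and (185,228). A round outline shows in the strip near (275,231), and the dolls are at about (199,217) and (320,238). I'll enlarge it.

```bash
python3 - <<'E'
import cv2
im=cv2.imread("pics/top0.png")[130:270,175:350]
cv2.imwrite("pics/crop.png",cv2.convertScaleAbs(cv2.resize(im,None,fx=4.4,fy=4.2857,interpolation=cv2.INTER_CUBIC),alpha=1.7))
E
```

```text
(no output)
```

View pics/crop.png

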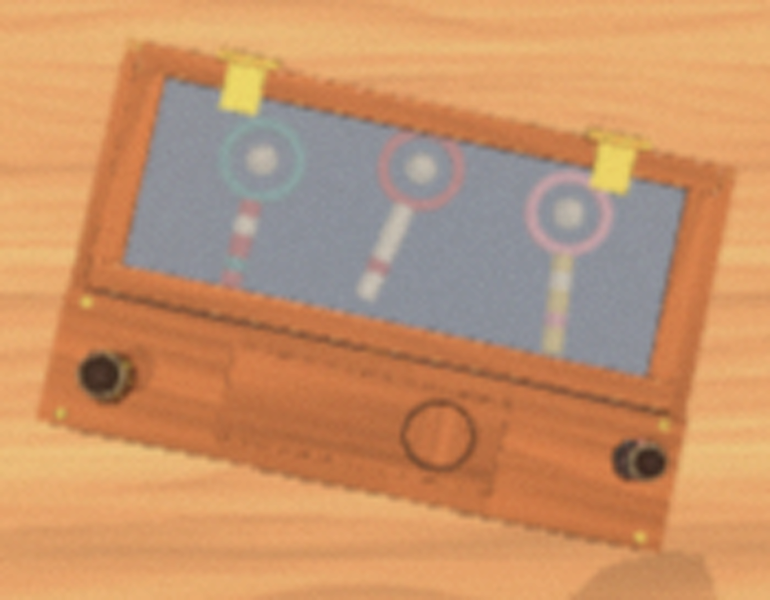

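The crop shows a round seam matching the 56 mm hole at crop (438,434), to the right of the strip's middle. It's only a candidate, so I'll still check it by touch. Next I'll fit the case pose.

```bash
cat > h.py <<'E'
import numpy as np,cv2
from plant import r
def px2w(n,uv,z):
    m=r.camera_model(n);R=cv2.Rodrigues(m["rvec"])[0];C=-R.T@m["tvec"]
    d=np.linalg.solve(m["camera_matrix"],[*uv,1]);d=R.T@d
    return C+d*(z-C[2])/d[2]
E
python3 - <<'E'
from h import *
c=lambda u,v:((u+.5)/4.4+174.5,(v+.5)/4.2857+129.5)
P=np.array([px2w("top",c(*p),.085)[:2] for p in[(130,42),(735,170),(660,550),(38,417)]])
L=np.array([[160,250],[160,-250],[-160,-250],[-160,250]])/1000
A,B=P-P.mean(0),L-L.mean(0)
th=np.arctan2((B[:,0]*A[:,1]-B[:,1]*A[:,0]).sum(),(A*B).sum())
R=np.array([[np.cos(th),-np.sin(th)],[np.sin(th),np.cos(th)]]);t=P.mean(0)
print("yaw",th,"centre",t,"resid mm",((P-t)-L@R.T)*1000)
b=px2w("top",c(438,434),.083)[:2];print("circle",b,"in case mm",R.T@(b-t)*1000)
print("strip mid",t+R@[-.105,0])
for n,p,z in(("doll_l",(105,375),.16),("doll_r",(645,460),.15)):
    print(n,R.T@(px2w("top",c(*p),z)[:2]-t)*1000)
s=r.read_state();print(s["ee_pos"],cv2.Rodrigues(s["ee_rot"])[0].round(3))
E
```

```text
yaw -0.21643304431780108 centre [ 0.56432373 -0.05544902] resid mm [[-5.06193124 -3.73411553]
 [-2.14310653  5.4068882 ]
 [ 3.33017223  0.24962605]
 [ 3.87486554 -1.92239871]]
circle [ 0.45109555 -0.09167495] in case mm [-102.80710811  -59.69621147]
strip mid [ 0.46177341 -0.03290055]
doll_l [-110.9471003   197.70544481]
doll_r [ -88.95587664 -210.30295786]
[ 0.22552253 -0.501063    0.23057341] [[ 0.912  0.41  -0.   ]
 [ 0.41  -0.912  0.002]
 [ 0.    -0.002 -1.   ]]
```

The circle sits 60 mm right of the strip's middle, on the centre line to within about 2 mm. I'll close the gripper, align the hand with the case and hover above it.

Call:
apply_moves([
  [10,20,0,0,0,-0.05,1],
  [30,60,0,0,0,-0.11,1],
  [50,95,0,0,0,-0.17,1],
  [70,130,0,0,0,-0.23,1],
  [92,168,0,0,0,-0.29,1],
  [114,208,0,0,0,-0.35,1],
  [136,248,0,0,0,-0.41,1],
  [156,285,0,0,0,-0.47,1],
  [176,322,0,0,0,-0.53,1],
  [196,358,0,0,0,-0.59,1],
  [210,384,0,0,0,-0.64,1],
  [219,401,0,0,0,-0.64,1],
  [224,410,0,0,0,-0.64,1],
  [224,410,-30,0,0,-0.64,1],
  [224,410,-60,0,0,-0.64,1],
  [224,410,-80,0,0,-0.64,1],
  [224,410,-80,0,0,-0.64,1],
  [224,410,-80,0,0,-0.64,1],
  [224,410,-80,0,0,-0.64,1],
])

```text
t: 2.0
ee_pos: [0.4505, -0.0922, 0.1525]
ee_rot: [3.122, -0.341, 0.003]
wrist_force: [-0.0, -0.9, 0.5]
grip_width: 0.001
grip_force: 0.0
```

```bash
python3 - <<'E'
from h import *
s=r.read_state();m=r.camera_model("wrist")
im=r.get_image("wrist")
R=cv2.Rodrigues(m["rvec"])[0]
f=m["camera_matrix"][0,0]
def pr(p):
    q=R@p+m["tvec"];a=np.arctan2(np.hypot(q[0],q[1]),q[2]);u=q[:2]/np.hypot(q[0],q[1])*a*f
    return (u+m["camera_matrix"][:2,2]).round(1)
yaw=-.2164
print(s["t"],s["ee_pos"],s["wrist_force"],s["grip_width"],s["joint_positions"])
im=np.ascontiguousarray(im[:,:,::-1])
for k in range(40):
    a=k*np.pi/20;q=pr(np.array([.449+.028*np.cos(a),-.0915+.028*np.sin(a),.083]));cv2.circle(im,tuple(int(x) for x in q.round()),0,(255,255,0),-1)
print("pred circle",pr(np.array([.449,-.0915,.083])),"tcp",pr(s["ee_pos"]))
cv2.imwrite("pics/w1.png",cv2.convertScaleAbs(cv2.resize(im,(800,600)),alpha=1.6))
E
```

```text
2.0 [ 0.45050837 -0.09221264  0.15245999] [-8.20500456e-04 -9.27230694e-01  5.09763393e-01] 0.0007014046738869717 [-3.62547402e-01  2.35178558e-01 -5.39401370e-01  7.94300599e-01
 -1.39840196e-04  2.99674273e+00]
pred circle [250.3 209.7] tcp [251.2 251.2]
```

View pics/w1.png

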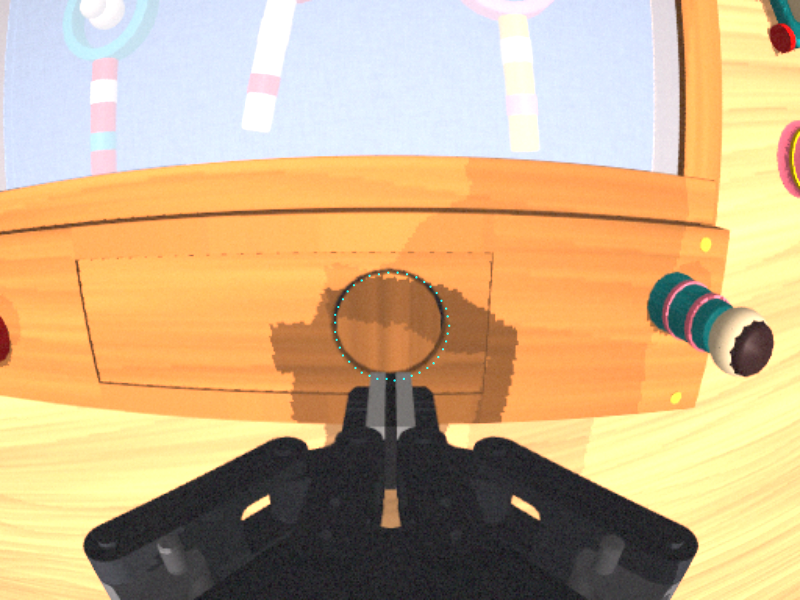

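The wrist view shows the round seam centred at about (390,325), on the predicted overlay to within 2 mm, and the dolls are well clear. I'll go down and touch lightly.

Call:
apply_moves([
  [0,0,-20,0,0,0,1],
  [0,0,-40,0,0,0,1],
  [0,0,-55,0,0,0,1],
  [0,0,-60,0,0,0,1],
  [0,0,-63,0,0,0,1],
  [0,0,-63,0,0,0,1],
])

```text
t: 2.65
ee_pos: [0.4502, -0.0918, 0.0888]
ee_rot: [3.123, -0.341, 0.002]
wrist_force: [-1.0, -0.1, -0.1]
grip_width: -0.001
grip_force: 0.0
```

Call:
apply_moves([
  [0,0,-1,0,0,0,1],
  [0,0,-2,0,0,0,1],
  [0,0,-3,0,0,0,1],
  [0,0,-4,0,0,0,1],
  [0,0,-5,0,0,0,1],
  [0,0,-6,0,0,0,1],
  [0,0,-7,0,0,0,1],
  [0,0,-7,0,0,0,1],
])

```text
t: 3.45
ee_pos: [0.4497, -0.0916, 0.0813]
ee_rot: [-3.123, 0.34, 0.0]
wrist_force: [0.1, -0.1, 0.6]
grip_width: 0.001
grip_force: 0.5
```

No force at the strip's level, so the tip is in the hole. I'll press in slowly.

Call:
apply_moves([
  [0,0,-1,0,0,0,1],
  [0,0,-2,0,0,0,1],
  [0,0,-3,0,0,0,1],
  [0,0,-3,0,0,0,1],
])

```text
t: 3.85
ee_pos: [0.4497, -0.0916, 0.0783]
ee_rot: [3.123, -0.341, 0.0]
wrist_force: [-1.1, 0.8, 5.0]
grip_width: -0.002
grip_force: 2.1
```

It gives at about 5 N over 3 mm, so this is the sprung button. I'll finish the press and then lift straight up, slightly towards the robot.

Call:
apply_moves([
  [0,0,-1,0,0,0,1],
  [0,0,-2,0,0,0,1],
  [0,0,-2.5,0,0,0,1],
  [0,0,-2.5,0,0,0,1],
])

```text
t: 4.25
ee_pos: [0.4497, -0.0916, 0.0758]
ee_rot: [-3.123, 0.34, -0.0]
wrist_force: [-1.0, 1.1, 5.0]
grip_width: -0.002
grip_force: 2.5
```

```bash
python3 - <<'E'
from h import *
s=r.read_state();print(s["t"],s["ee_pos"],s["wrist_force"])
cv2.imwrite("pics/s2.png",r.get_image("scene")[:,:,::-1])
E
```

```text
4.25 [ 0.44970855 -0.09157091  0.07581072] [-1.01616469  1.14374609  4.95479477]
```

View pics/s2.png

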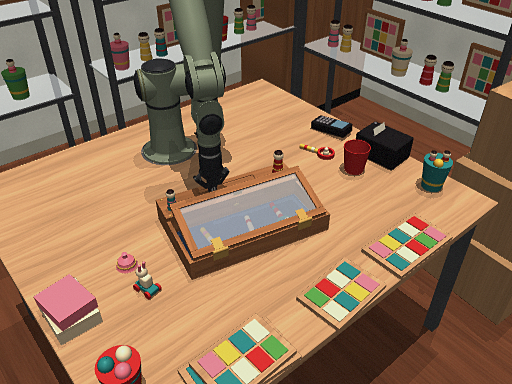

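The scene view shows the lid starting to rise, with its front edge near (245,190), and the toys in place. I'll retreat up and back from the lid.

Call:
apply_moves([
  [0,0,4,0,0,0,1],
  [0,0,10,0,0,0,1],
  [-3,0,20,0,0,0,1],
  [-12,2,35,0,0,0,1],
  [-25,5,55,0,0,0,1],
  [-40,8,75,0,0,0,1],
  [-55,11,95,0,0,0,1],
  [-70,14,110,0,0,0,1],
  [-80,16,120,0,0,0,1],
  [-80,16,120,0,0,0,1],
  [-80,16,120,0,0,0,1],
  [-80,16,120,0,0,0,1],
  [-80,16,120,0,0,0,1],
  [-80,16,120,0,0,0,1],
  [-80,16,120,0,0,0,1],
  [-80,16,120,0,0,0,1],
  [-80,16,120,0,0,0,1],
  [-80,16,120,0,0,0,1],
  [-80,16,120,0,0,0,1],
  [-80,16,120,0,0,0,1],
])

```text
t: 6.3
ee_pos: [0.3697, -0.0756, 0.1958]
ee_rot: [3.123, -0.34, 0.0]
wrist_force: [0.0, 1.1, -0.7]
grip_width: 0.002
grip_force: 0.0
```

Call:
apply_moves([
  [0,0,0,0,0,0,1],
  [0,0,0,0,0,0,1],
  [0,0,0,0,0,0,1],
  [0,0,0,0,0,0,1],
  [0,0,0,0,0,0,1],
  [0,0,0,0,0,0,1],
  [0,0,0,0,0,0,1],
  [0,0,0,0,0,0,1],
  [0,0,0,0,0,0,1],
  [0,0,0,0,0,0,1],
])

```text
t: 7.3
ee_pos: [0.3697, -0.0756, 0.1958]
ee_rot: [-3.123, 0.34, -0.0]
wrist_force: [0.9, 0.5, -0.4]
grip_width: -0.0
grip_force: 0.0
```

```bash
python3 - <<'E'
from h import *
s=r.read_state();print(s["t"],s["ee_pos"],s["wrist_force"])
cv2.imwrite("pics/s3.png",r.get_image("scene")[:,:,::-1])
E
```

```text
7.3 [ 0.36970477 -0.07558442  0.19577917] [ 0.86328088  0.52946953 -0.39388718]
```

View pics/s3.png

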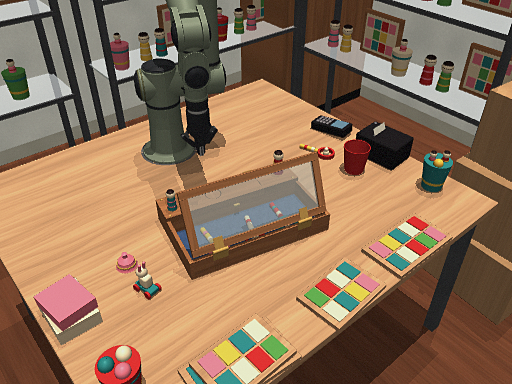

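The lid stands up, with its front edge running from about (180,190) to (318,153). The hand is clear at (200,140) and the toys haven't moved. I'll check the angle against a projection before handing in.

```bash
python3 - <<'E'
from h import *
m=r.camera_model("scene");c,s=np.cos(-.2164),np.sin(-.2164)
for a in(.7,.9,1.0,1.15):
    P=[]
    for y in(.24,-.24):
        x=.157-.205*np.cos(a);z=.085+.205*np.sin(a)
        P.append([.5643+c*x-s*y,-.0554+s*x+c*y,z])
    print(a,cv2.projectPoints(np.array(P),m["rvec"],m["tvec"],m["camera_matrix"],None)[0].reshape(-1,2).round(0).tolist())
cv2.imwrite("pics/s4.png",r.get_image("scene")[:,:,::-1])
a,b=[cv2.imread(f"pics/s{i}.png").astype(int) for i in(3,4)];print("change since last:",(abs(a-b).max(2)>40).sum())
E
```

```text
0.7 [[304.0, 154.0], [169.0, 194.0]]
0.9 [[310.0, 151.0], [171.0, 192.0]]
1.0 [[313.0, 151.0], [173.0, 192.0]]
1.15 [[317.0, 151.0], [175.0, 193.0]]
change since last: 0
```

The observed edge matches about 1.15 rad and the lid is at rest.

```bash
python3 -c "
from plant import r
print(r.close_job())"
```

```text
the job is handed in; nothing more can be done
None
```

I found the hidden button about 60 mm right of the strip's middle and pressed it in; the lid sprang fully open (about 1.15 rad, judged from the camera view), no toys appeared to move, the hand is clear, and the job is handed in (no verdict was returned).

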